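# Fit the slicing disc onto the studs of the slicer base

## Task

Fit the slicing disc onto the vegetable slicer's base, bar grip upwards: thread it over the middle spindle, turn it under light pressure until all five studs find their holes, then press it gently down over the stiff orange collar until it is fully home, flat on the dark carrier plate. Let go of it, and leave the shaker, glass cup, gilt coupe and spoon alone; never force the disc.

Things in the scene. Friction and masses are not known exactly. Their poses are not given: they have to be found in the camera images.
- slicing_disc: loose aluminium disc, 112 mm diameter, 7 mm thick, about 0.25 kg, orange bar grip on its middle. Origin: centre of its underside; z up, out of the grip. A 12 mm bore goes through bar and disc on the axis. Five 12 mm holes go through the disc 36 mm from the axis, every 72 degrees, the first on its +x axis; any stud fits any hole. It starts flat on the worktop, bar upwards.
- bar_grip (a point): point on the disc's axis in the orange bar grip, 30 mm above the disc's underside; axes as the disc's. The bar is 44 mm long along x, 26 mm wide along y (grip it across this width) and reaches from 7 to 41 mm above the underside
- slicer_base: white motor base of a vegetable slicer, fixed to the worktop, 170 x 180 x 60 mm, black knob on its front (-x), dark round carrier plate (120 mm diameter) on top. Origin: centre of its underside, on the spindle's axis; z up. Contact force between disc and base must stay under 35 N; fingers must not press on the base.
- seat (a point): centre of the dark carrier plate's top, 70 mm above the base's origin: here the disc's underside lies when it is home. Round the spindle an orange friction collar, 38 mm diameter, stands 4 mm above the plate; the disc must push it down flush, which takes about 7 N, and it stays where it is left
- stud_tops (a point): point on the spindle's axis at the height of the stud tops, 84 mm above the base's origin. Five steel studs, 8 mm diameter, chamfered tops, stand 36 mm from the axis every 72 degrees. Their angle about the axis differs every time, is in no reading (the axes here are the base's) and is to be felt by turning the disc, up to 72 degrees, or seen. A brake holds them still up to 3 N m.
- spindle_tip (a point): tip of the middle steel spindle, 98 mm above the base's origin; 10 mm diameter up to 92 mm, cone above, fits the disc's bore
- shaker: glass salt shaker with grey top, 44 mm diameter, 90 mm tall, loose bystander; origin at the centre of its underside
- glass_cup: clear glass cup with a handle, 103 x 136 x 88 mm, loose bystander at the back, near the edge of the wall cabinets, which overhang the worktop beyond about x = 0.62 m from 0.46 m up (swing the arm across well pulled in); origin at its underside
- gilt_coupe: stemmed dessert glass with gilt rim, 92 mm diameter, 121 mm tall, loose bystander; origin at the centre of its foot's underside
- spoon: teaspoon with red handle, 132 mm long, lying flat, loose bystander; origin at the middle of its underside

How it is judged:
By the outcome, as a careful person would: the job done as asked, in the order asked, and still so for the second after the job is handed in, with the robot touching nothing.
It also fails if it takes over 61 s, if anything falls off the work surface, if the arm or the gripper's body presses on something with over 40 N, if the wrist force passes 120 N, or if a joint passes its speed limit or range.

## Robot

A 6-joint arm with a two-finger parallel gripper is mounted at the origin on a cart in front of the work surface, level with it; the furniture and walls round the work are solid. World frame = base frame: x ahead of the robot, y to its left, z up, the work surface at z = 0. Lengths are in m, angles in rad, forces in N, time in s.
With the tool pointing down it reaches from about 0.3 to 0.775 m from the base axis. Payload 14.6 kg.
Tool frame: the origin (TCP) lies midway between the tips of the shut fingers; the grasp point (between the pads) lies 19 mm behind it (ctrl.grip_depth is the z of the grasp point in the tool frame, in m); z points along the fingers, y is the line along which they close (so a half turn about z gives the same grasp; the last joint's range is limited). The gripper opens to 94 mm and grips with 3 to 60 N. Pads are 16 mm wide; open, the fingers measure 119 mm over their backs; the gripper's body (75 mm by 177 mm) begins 78 mm behind the grasp point.
Start: joints at [1.198, 0.3, 1.521, -0, 1.321, -0.067], TCP at [0.166, 0.524, 0.205] pointing down, gripper open.
Joint ranges: [-3.03, 3.03], [-0.79, 2.21], [0.23, 2.52], [-1.04, 4.18], [0, 3.07], [-2.55, 2.55]. Speed limits (rad/s): [2.22, 2.22, 2.57, 3.14, 3.14, 3.14].

## Interface

Orientations are given as [roll, pitch, yaw] about the fixed x, y, z axes, in that order (R = Rz(yaw) Ry(pitch) Rx(roll)).
In Python, from station import ctrl gives the robot as it stands. The module is installed in compiled form; this text tells all that it offers.
- The arm moves only by the tool carry_out, never from a script. Its argument "commands" is a list of rows, each a list of 3 entries, a list of its own where there are three numbers: the closure, from 0 (fully open) to 1 (shut), then the shift along the tool's x, y, z in mm, then the turn, a rotation vector about the tool's x, y, z in rad. In form: [[gripper, [tx, ty, tz], [wx, wy, wz]], ...]. A call has 1 to 10 rows; each row shifts and turns the commanded pose from where the row before left it, along the tool's axes as they then stand; what a row does not reach is not made up. A row lasts 1/8 s, in which the tool goes at most 62.5 mm and 10.7 degrees, less where a joint would pass 70% of its speed; a pose out of reach is approached as far as the arm can. A call with a gripper value outside its range is refused whole. The fingers move at their own pace and stop on an object; "squeeze" is the grip in N (left out, the last holds). Time passes only in rows, so rows that do not move let the fingers close. It gives the time, the measured TCP pose, the force, the opening and the grip force at its end, in the units of the state.
- ctrl.get_obs(): the state, without advancing time (a new reading comes with each control period).
- ctrl.camera(name): name is "scene" or "top" or "wrist"; returns a dict with "img" (480x640x3 uint8, blue, green, red), "camera_matrix" (3x3 intrinsics, pixels), "rvec" (rotation vector, rad) and "tvec" (3), from world to camera coordinates, as OpenCV has them. Camera axes: x right, y down, z forward; pixel columns grow to the right and rows downward; lengths in m; the calibration is good to about 2 mm. A picture is of the moment at which its call begins. There is no depth.
- ctrl.hand_in(): hands the job in; it is judged then, once.
Trained networks look in the newest picture that a camera, given by its name, has taken for a name from the list of things; names that differ only in an ending like _2 or _b are one class to them, and where a whole thing is asked for, a point or a joint stands for the part that bears it (a point fixed in the world has none). Each returns a list of dicts, best first, with "score" (0 to 1); they miss things now and then, are a little off and sometimes report something else, mostly with a low value. They report only what shows in the picture. A call takes as long as a camera call.
- ctrl.outline_of(thing, camera): "region" (480x640 bool, what is visible of it).
- ctrl.place_of(thing, camera): "at" ([x, y, z] in m, in world coordinates, good to about 4 mm: a listed point, or the origin of a listed thing).
The state is a dict: "time_s": time; "qpos": joint angles; "joint_vel": joint speeds; "tau": joint torques, N m; "ee_pos": TCP position; "eef_rot": TCP orientation; "force": force on the tool from outside, world axes, zero at the start; "moment": the same for the moment, N m; "grip_width": finger opening in m; "grip_force": force on a finger pad.
Only numpy, scipy, OpenCV 4.12 (cv2) and the standard library are available. Lean on these libraries where they do the work, as an engineer would, in place of code of your own. Each camera call takes 0.05 s, during which the arm holds its last target. There are 200 camera calls.

## Working session

There is one attempt and no reset: what is moved stays moved. The work goes in short steps, Python scripts to look and compute and a tool call to move; the robot and the scene stay as the last step left them, time stands still between calls to the robot, and variables do not carry over. Pictures are saved under pics/ and viewed, at most 10 in all, crops included, and the job is handed in when it is done.

Besides the shell and the picture viewer there is one more tool, called after ">>>" as a command line: name --argument value ..., lists and objects as JSON in quotes. carry_out: Moves the arm, as the interface text tells. Its arguments: {"type":"object","properties":{"commands":{"type":"array","items":{"type":"array"}},"squeeze":{"type":"number"}},"required":["commands"]}

```bash
mkdir -p pics
python3 - <<'E'
from station import ctrl
import cv2,numpy as np
o=ctrl.get_obs()
for k in ("time_s","ee_pos","eef_rot","force","grip_width"): print(k,np.round(o[k],4))
print(ctrl.grip_depth)
for c in ("scene","top"):
    cv2.imwrite(f"pics/{c}0.png",ctrl.camera(c)["img"])
    for t in ("slicing_disc","bar_grip","slicer_base","seat","stud_tops","spindle_tip","shaker","glass_cup","gilt_coupe","spoon"):
        print(c,t,[(np.round(d["at"],4).tolist(),round(d["score"],2)) for d in ctrl.place_of(t,c)[:2]])
E
```

```text
time_s 0.0
ee_pos [0.1655 0.5242 0.2049]
eef_rot [-3.1404e+00 -1.0000e-04  2.8358e+00]
force [ 0.0341 -0.3462 -0.4062]
grip_width 0.0937
-0.0188
scene slicing_disc [([0.4754, 0.1798, 0.0006], 0.89)]
scene bar_grip [([0.4725, 0.1858, 0.0302], 0.72)]
scene slicer_base [([0.4705, -0.1844, 0.0039], 0.68), ([0.471, -0.1835, 0.0876], 0.17)]
scene seat [([0.4701, -0.1842, 0.0691], 0.84)]
scene stud_tops [([0.4743, -0.1835, 0.0879], 0.56)]
scene spindle_tip [([0.4747, -0.1864, 0.0979], 0.85)]
scene shaker [([0.4525, 0.0009, 0.0018], 0.9)]
scene glass_cup [([0.6249, -0.0173, 0.0031], 0.79)]
scene gilt_coupe [([0.5313, -0.4398, -0.0024], 0.77)]
scene spoon [([0.4265, 0.4404, 0.0011], 0.65)]
top slicing_disc [([0.471, 0.188, 0.0038], 0.98)]
top bar_grip [([0.4741, 0.1842, 0.0335], 0.62)]
top slicer_base [([0.4679, -0.1853, 0.0009], 0.74)]
top seat [([0.4717, -0.188, 0.0687], 0.67)]
top stud_tops [([0.4676, -0.1778, 0.0858], 0.59)]
top spindle_tip [([0.4711, -0.1873, 0.0957], 0.86)]
top shaker [([0.4535, 0.0044, 0.0005], 0.6)]
top glass_cup [([0.6263, -0.0082, 0.0031], 0.57)]
top gilt_coupe [([0.5322, -0.4414, -0.0048], 0.63)]
top spoon []
```

View pics/scene0.png

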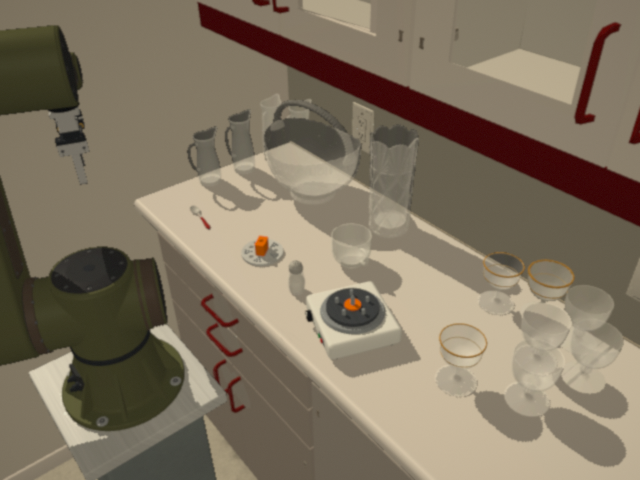

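View pics/top0.png

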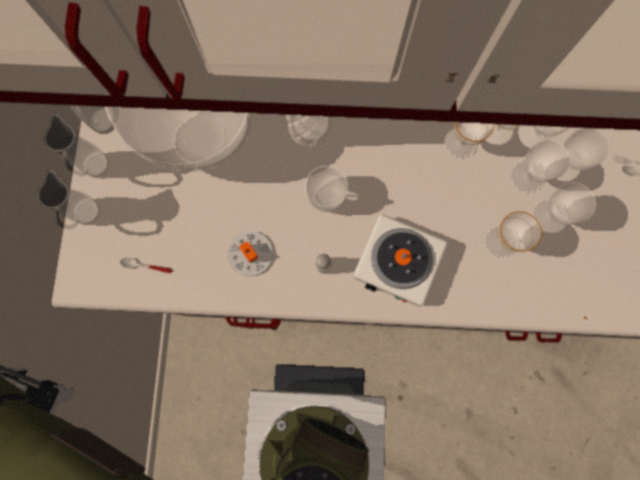

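```bash
cat > h.py <<'E'
from station import ctrl
import cv2,numpy as np
from scipy.spatial.transform import Rotation as Ro
def pose():
    o=ctrl.get_obs(); return np.array(o["ee_pos"]),Ro.from_euler("xyz",o["eef_rot"])
def to(p,yaw):
    """tool-axis shift (mm) and turn for going to TCP p, tool down, yaw"""
    q,R=pose(); R2=Ro.from_euler("xyz",[np.pi,0,yaw])
    return np.round(R.inv().apply(np.array(p)-q)*1000,1),np.round((R.inv()*R2).as_rotvec(),3)
def rect(c,center,half,n):
    """rectified top view of horizontal plane: rows go +y? -> x right, y up"""
    s=np.linspace(-half,half,n); X,Y=np.meshgrid(center[0]+s,center[1]-s)
    P=np.stack([X,Y,np.full_like(X,center[2])],-1).reshape(-1,3)
    uv,_=cv2.projectPoints(P,np.array(c["rvec"]),np.array(c["tvec"]),np.array(c["camera_matrix"]),None)
    uv=uv.reshape(n,n,2).astype(np.float32)
    return cv2.remap(c["img"],uv[...,0],uv[...,1],cv2.INTER_CUBIC)
E
python3 - <<'E'
from h import *
t=ctrl.camera("top"); w=ctrl.camera("wrist")
a=rect(t,[.472,.186,.03],.08,400); b=rect(t,[.471,-.186,.084],.08,400)
cv2.imwrite("pics/t1.png",np.hstack([a,b]))
q,R=pose(); Rc=Ro.from_rotvec(np.ravel(w["rvec"])); C=-Rc.inv().apply(np.ravel(w["tvec"]))
print("cam in tool",R.inv().apply(C-q),"axis",R.inv().apply(Rc.inv().as_matrix()[:,2]),"x",R.inv().apply(Rc.inv().as_matrix()[:,0]));print(w["camera_matrix"])
E
```

```text
cam in tool [ 0.07006785 -0.00063009 -0.17940532] axis [-2.41285422e-01  8.58957226e-04  9.70453815e-01] x [ 7.18149005e-04  9.99999493e-01 -7.06553876e-04]
[[381.6593388    0.         314.20091288]
 [  0.         381.6593388  235.42312951]
 [  0.           0.           1.        ]]
```

View pics/t1.png

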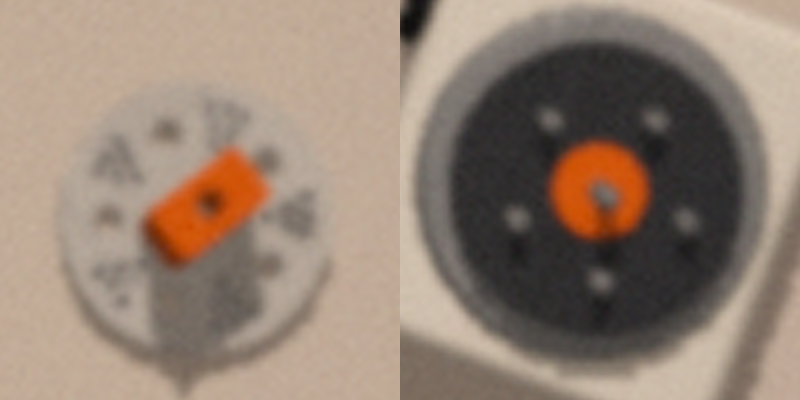

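```bash
cat >> h.py <<'E'
def rows(p,yaw,n,g=0):
    """n equal rows (straight world line, shift in axes at row start)"""
    q,R=pose(); R2=Ro.from_euler("xyz",[np.pi,0,yaw]); w=(R.inv()*R2).as_rotvec()/n; d=(np.array(p)-q)/n*1000
    for i in range(n):
        print([g,np.round(R.inv().apply(d),1).tolist(),np.round(w,3).tolist()]); R=R*Ro.from_rotvec(w)
E
python3 -c "
from h import *
rows([.46,.18,.17],.663,13)"
```

```text
[0, [-29.6, -18.4, 2.7], [-0.0, 0.0, 0.167]]
[0, [-32.2, -13.3, 2.7], [-0.0, 0.0, 0.167]]
[0, [-34.0, -7.7, 2.7], [-0.0, 0.0, 0.167]]
[0, [-34.8, -2.0, 2.7], [-0.0, 0.0, 0.167]]
[0, [-34.6, 3.9, 2.7], [-0.0, 0.0, 0.167]]
[0, [-33.5, 9.6, 2.7], [-0.0, 0.0, 0.167]]
[0, [-31.5, 15.0, 2.7], [-0.0, 0.0, 0.167]]
[0, [-28.5, 20.0, 2.7], [-0.0, 0.0, 0.167]]
[0, [-24.8, 24.5, 2.7], [-0.0, 0.0, 0.167]]
[0, [-20.4, 28.3, 2.7], [-0.0, 0.0, 0.167]]
[0, [-15.4, 31.3, 2.7], [-0.0, 0.0, 0.167]]
[0, [-10.0, 33.4, 2.7], [-0.0, 0.0, 0.167]]
[0, [-4.3, 34.6, 2.7], [-0.0, 0.0, 0.167]]
```

>>> carry_out --commands '[[0, [-29.6, -18.4, 2.7], [0, 0, 0.167]], [0, [-32.2, -13.3, 2.7], [0, 0, 0.167]], [0, [-34, -7.7, 2.7], [0, 0, 0.167]], [0, [-34.8, -2, 2.7], [0, 0, 0.167]], [0, [-34.6, 3.9, 2.7], [0, 0, 0.167]], [0, [-33.5, 9.6, 2.7], [0, 0, 0.167]], [0, [-31.5, 15, 2.7], [0, 0, 0.167]], [0, [-28.5, 20, 2.7], [0, 0, 0.167]], [0, [-24.8, 24.5, 2.7], [0, 0, 0.167]], [0, [-20.4, 28.3, 2.7], [0, 0, 0.167]]]' --squeeze 25

```text
time_s: 2.45
ee_pos: [0.3929, 0.2588, 0.1785]
eef_rot: [3.141, -0.0, 1.16]
force: [0.1, -0.2, -0.0]
grip_width: 0.0941
grip_force: 0.0
```

>>> carry_out --commands '[[0, [-15.4, 31.3, 2.7], [0, 0, 0.167]], [0, [-10, 33.4, 2.7], [0, 0, 0.167]], [0, [-4.3, 34.6, 2.7], [0, 0, 0.167]], [0, [0, 0, 0], [0, 0, 0]], [0, [0, 0, 0], [0, 0, 0]]]'

```text
time_s: 3.08
ee_pos: [0.46, 0.1806, 0.1703]
eef_rot: [-3.141, 0.0, 0.667]
force: [-1.1, 0.7, 1.3]
grip_width: 0.0943
grip_force: 0.0
```

Run:
```python
from h import *
w=ctrl.camera("wrist"); print(pose()[0],pose()[1].as_euler("xyz"))
for t in ("slicing_disc","bar_grip"): print(t,[(np.round(d["at"],4).tolist(),round(d["score"],2)) for d in ctrl.place_of(t,"wrist")[:2]])
a=rect(w,[.472,.186,.007],.07,560)
m=cv2.inRange(cv2.cvtColor(rect(w,[.472,.186,.041],.07,560),cv2.COLOR_BGR2HSV),(0,150,60),(25,255,255))
cv2.imwrite("pics/w1.png",np.hstack([cv2.resize(w["img"],(400,300)),cv2.resize(a,(300,300))]))
c=max(cv2.findContours(m,0,1)[0],key=cv2.contourArea); print(cv2.minAreaRect(c))
np.save("w1.npy",a)
```

```text
[0.45986662 0.18081951 0.17042686] [-3.14148883e+00 -4.24112571e-05  6.67083225e-01]
slicing_disc [([0.4745, 0.1803, 0.0029], 0.79)]
bar_grip [([0.4731, 0.1851, 0.0263], 0.95)]
((289.71539306640625, 284.77691650390625), (103.49283599853516, 189.7953338623047), 52.12501525878906)
```

View pics/w1.png

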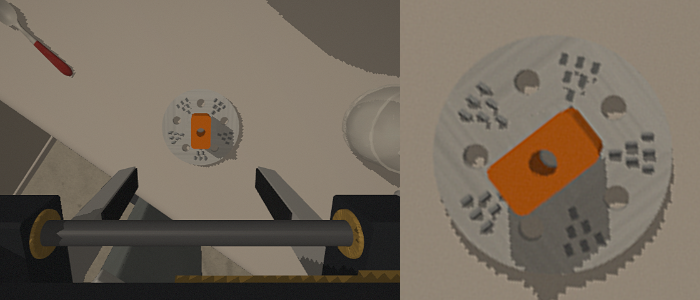

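```bash
python3 -c "
from h import *
rows([.455,-.19,.19],.942,8)"
```

```text
[0, [-29.2, 36.1, -2.4], [0.0, -0.0, -0.034]]
[0, [-30.4, 35.0, -2.4], [0.0, -0.0, -0.034]]
[0, [-31.6, 34.0, -2.4], [0.0, -0.0, -0.034]]
[0, [-32.7, 32.9, -2.4], [0.0, -0.0, -0.034]]
[0, [-33.8, 31.7, -2.4], [0.0, -0.0, -0.034]]
[0, [-34.9, 30.5, -2.4], [0.0, -0.0, -0.034]]
[0, [-35.9, 29.3, -2.4], [0.0, -0.0, -0.034]]
[0, [-36.9, 28.1, -2.4], [0.0, -0.0, -0.034]]
```

>>> carry_out --commands '[[0, [-29.2, 36.1, -2.4], [0, 0, -0.034]], [0, [-30.4, 35, -2.4], [0, 0, -0.034]], [0, [-31.6, 34, -2.4], [0, 0, -0.034]], [0, [-32.7, 32.9, -2.4], [0, 0, -0.034]], [0, [-33.8, 31.7, -2.4], [0, 0, -0.034]], [0, [-34.9, 30.5, -2.4], [0, 0, -0.034]], [0, [-35.9, 29.3, -2.4], [0, 0, -0.034]], [0, [-36.9, 28.1, -2.4], [0, 0, -0.034]], [0, [0, 0, 0], [0, 0, 0]], [0, [0, 0, 0], [0, 0, 0]]]'

```text
time_s: 4.47
ee_pos: [0.4542, -0.1899, 0.1895]
eef_rot: [-3.141, -0.0, 0.937]
force: [0.3, 0.5, -0.7]
grip_width: 0.0943
grip_force: 0.0
```

Run:
```python
from h import *
w=ctrl.camera("wrist"); print(pose()[0],pose()[1].as_euler("xyz"))
for t in ("seat","stud_tops","spindle_tip"): print(t,[(np.round(d["at"],4).tolist(),round(d["score"],2)) for d in ctrl.place_of(t,"wrist")[:2]])
a=rect(w,[.471,-.186,.084],.07,560); b=rect(w,[.471,-.186,.070],.07,560)
m=cv2.inRange(cv2.cvtColor(rect(w,[.471,-.186,.074],.07,560),cv2.COLOR_BGR2HSV),(0,150,60),(25,255,255))
c=max(cv2.findContours(m,0,1)[0],key=cv2.contourArea); print("collar",cv2.minEnclosingCircle(c),cv2.fitEllipse(cv2.convexHull(c)))
cv2.imwrite("pics/w2.png",np.hstack([cv2.resize(a,(400,400)),cv2.resize(b,(400,400))]))
# stud tops and rows back to the disc
rows([.473,.1836,.10],.661,9)
```

```text
[ 0.45426335 -0.18962776  0.18956213] [-3.14149887e+00 -1.33477834e-04  9.37961246e-01]
seat [([0.4767, -0.1843, 0.0703], 0.71), ([0.475, -0.1833, 0.002], 0.37)]
stud_tops [([0.4685, -0.1811, 0.084], 0.63)]
spindle_tip [([0.4694, -0.1813, 0.0956], 0.67)]
collar ((281.8226013183594, 269.48291015625), 76.66901397705078) ((281.7710876464844, 269.4644775390625), (151.40675354003906, 152.1824188232422), 10.71457290649414)
[0, [34.7, -22.8, 10.0], [0.0, -0.0, 0.031]]
[0, [34.0, -23.9, 10.0], [0.0, -0.0, 0.031]]
[0, [33.2, -24.9, 10.0], [0.0, -0.0, 0.031]]
[0, [32.4, -26.0, 10.0], [0.0, -0.0, 0.031]]
[0, [31.6, -26.9, 10.0], [0.0, -0.0, 0.031]]
[0, [30.8, -27.9, 10.0], [0.0, -0.0, 0.031]]
[0, [29.9, -28.8, 10.0], [0.0, -0.0, 0.031]]
[0, [29.0, -29.7, 10.0], [0.0, -0.0, 0.031]]
[0, [28.1, -30.6, 10.0], [0.0, -0.0, 0.031]]
```

View pics/w2.png

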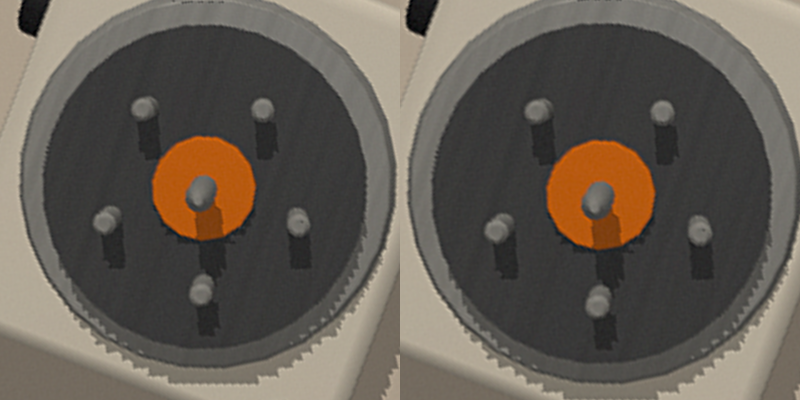

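>>> carry_out --commands '[[0, [34.7, -22.8, 8], [0, 0, 0.031]], [0, [34, -23.9, 8], [0, 0, 0.031]], [0, [33.2, -24.9, 8], [0, 0, 0.031]], [0, [32.4, -26, 8], [0, 0, 0.031]], [0, [31.6, -26.9, 8], [0, 0, 0.031]], [0, [30.8, -27.9, 10], [0, 0, 0.031]], [0, [29.9, -28.8, 10], [0, 0, 0.031]], [0, [29, -29.7, 10], [0, 0, 0.031]], [0, [28.1, -30.6, 10], [0, 0, 0.031]], [0, [0, 0, 10], [0, 0, 0]]]'

```text
time_s: 5.92
ee_pos: [0.4733, 0.185, 0.0992]
eef_rot: [-3.142, -0.0, 0.661]
force: [0.2, 0.0, -0.9]
grip_width: 0.0939
grip_force: 0.0
```

>>> carry_out --commands '[[0, [0, 0, 0], [0, 0, 0]], [0, [0, 0, 0], [0, 0, 0]]]'

```text
time_s: 6.18
ee_pos: [0.474, 0.1818, 0.1]
eef_rot: [3.141, -0.0, 0.657]
force: [0.5, -0.9, -0.1]
grip_width: 0.0938
grip_force: 0.0
```

```bash
python3 -c "
from h import *
print(pose()[0],pose()[1].as_euler('xyz'),to([.473,.1836,.012],.661))"
```

```text
[0.47401001 0.18184245 0.09997952] [ 3.14137732e+00 -3.62696047e-04  6.57094379e-01] (array([ 0.2, -2. , 88. ]), array([ 0.   , -0.   , -0.004]))
```

>>> carry_out --commands '[[0, [0, -1, 30], [0, 0, -0.003]], [0, [0, 0, 28], [0, 0, 0]], [0, [0, 0, 18], [0, 0, 0]], [0, [0, 0, 8], [0, 0, 0]], [0, [0, 0, 3], [0, 0, 0]], [0, [0, 0, 0], [0, 0, 0]]]'

```text
time_s: 6.92
ee_pos: [0.4736, 0.1832, 0.0131]
eef_rot: [3.141, -0.001, 0.661]
force: [0.4, 0.0, 0.4]
grip_width: 0.0939
grip_force: 0.0
```

Run:
```python
from h import *
print(pose()[0],pose()[1].as_euler('xyz'),to([.473,.1836,.012],.661))
w=ctrl.camera("wrist"); print([(np.round(d["at"],4).tolist(),round(d["score"],2)) for d in ctrl.place_of("bar_grip","wrist")[:2]])
cv2.imwrite("pics/w3.png",w["img"])
```

```text
[0.4736033  0.18324946 0.0131222 ] [ 3.14128783e+00 -7.84682472e-04  6.60554855e-01] (array([-0.3, -0.6,  1.1]), array([ 0.   , -0.001, -0.   ]))
[([0.4718, 0.1861, 0.0298], 0.82)]
```

View pics/w3.png

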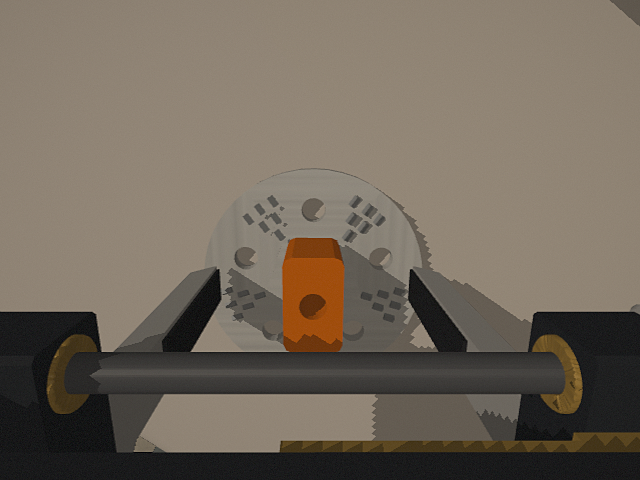

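>>> carry_out --commands '[[1, [0, 0, 0], [0, 0, 0]], [1, [0, 0, 0], [0, 0, 0]], [1, [0, 0, 0], [0, 0, 0]], [1, [0, 0, 0], [0, 0, 0]], [1, [0, 0, 0], [0, 0, 0]], [1, [0, 0, 0], [0, 0, 0]]]' --squeeze 30

```text
time_s: 7.78
ee_pos: [0.4733, 0.1833, 0.0125]
eef_rot: [-3.142, 0.0, 0.661]
force: [-0.3, -0.8, -0.4]
grip_width: 0.0375
grip_force: 0.0
```

Run:
```python
from h import *
q,R=pose(); w=ctrl.camera("wrist")
K=np.array(w["camera_matrix"]); Rc=Ro.from_rotvec(np.ravel(w["rvec"])); C=-Rc.inv().apply(np.ravel(w["tvec"]))
# bore: dark blob inside the orange top
h=cv2.cvtColor(w["img"],cv2.COLOR_BGR2HSV)[270:345,270:360]
print(ctrl.get_obs()["grip_width"],ctrl.get_obs()["grip_force"])
v=h[...,2]; print(np.unique(v//10,return_counts=True))
for px in ((313,306),):
    d=Rc.inv().apply(np.linalg.inv(K)@[*px,1]); P=C+d*(.041-C[2])/d[2]
    print("bore world",P,"tool",R.inv().apply(P-q)*1000)
cv2.imwrite("pics/w4.png",cv2.resize(w["img"][200:360,210:420],(630,480),interpolation=cv2.INTER_CUBIC))
```

```text
0.033348756359603826 0.0
(array([ 0,  1,  2,  3,  4,  5,  6,  7,  8,  9, 10, 11, 12, 13, 14, 15, 16,
       17, 18], dtype=uint8), array([  15,  174,  324,   64,   14,   35,   19,   31,  142,  167,  905,
        511, 1455,   96,  242,  153,  156, 2172,   75]))
bore world [0.47324449 0.1839707  0.041     ] tool [  0.39719665  -0.52125091 -28.45856745]
```

View pics/w4.png

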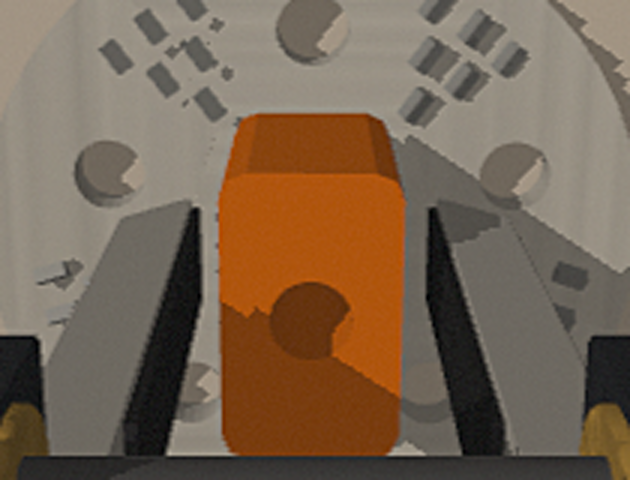

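>>> carry_out --commands '[[1, [0, 0, 0], [0, 0, 0]], [1, [0, 0, 0], [0, 0, 0]], [1, [0, 0, 0], [0, 0, 0]], [1, [0, 0, -10], [0, 0, 0]], [1, [0, 0, -30], [0, 0, 0]], [1, [0, 0, -45], [0, 0, 0]], [1, [0, 0, -45], [0, 0, 0]], [1, [0, 0, -20], [0, 0, 0]], [1, [0, 0, -5], [0, 0, 0]]]'

```text
time_s: 8.95
ee_pos: [0.4735, 0.1834, 0.169]
eef_rot: [3.141, -0.002, 0.661]
force: [0.1, -0.3, -2.0]
grip_width: 0.0259
grip_force: 30.0
```

Run:
```python
from h import *
print(ctrl.get_obs()["grip_width"],ctrl.get_obs()["grip_force"])
rows([.4714,-.1838,.165],.937,9,1)
```

```text
0.025859771105692247 29.996673613786697
[1, [-25.2, 32.1, 0.4], [0.0, -0.0, -0.031]]
[1, [-26.2, 31.3, 0.4], [0.0, -0.0, -0.031]]
[1, [-27.1, 30.5, 0.4], [0.0, -0.0, -0.031]]
[1, [-28.1, 29.6, 0.4], [0.0, -0.0, -0.031]]
[1, [-29.0, 28.7, 0.4], [0.0, -0.0, -0.031]]
[1, [-29.8, 27.8, 0.4], [0.0, -0.0, -0.031]]
[1, [-30.7, 26.9, 0.4], [0.0, -0.0, -0.031]]
[1, [-31.5, 26.0, 0.4], [0.0, -0.0, -0.031]]
[1, [-32.3, 25.0, 0.4], [0.0, -0.0, -0.031]]
```

>>> carry_out --commands '[[1, [-25.2, 32.1, 0.4], [0, 0, -0.031]], [1, [-26.2, 31.3, 0.4], [0, 0, -0.031]], [1, [-27.1, 30.5, 0.4], [0, 0, -0.031]], [1, [-28.1, 29.6, 0.4], [0, 0, -0.031]], [1, [-29, 28.7, 0.4], [0, 0, -0.031]], [1, [-29.8, 27.8, 0.4], [0, 0, -0.031]], [1, [-30.7, 26.9, 0.4], [0, 0, -0.031]], [1, [-31.5, 26, 0.4], [0, 0, -0.031]], [1, [-32.3, 25, 0.4], [0, 0, -0.031]], [1, [0, 0, 0], [0, 0, 0]]]'

```text
time_s: 10.2
ee_pos: [0.4709, -0.1858, 0.1628]
eef_rot: [-3.14, 0.001, 0.937]
force: [0.3, 0.6, -2.0]
grip_width: 0.0257
grip_force: 30.0
```

>>> carry_out --commands '[[1, [0, 0, 10], [0, 0, 0]], [1, [0, 0, 10], [0, 0, 0]], [1, [0, 0, 10], [0, 0, 0]], [1, [0, 0, 5], [0, 0, 0]], [1, [0, 0, 0], [0, 0, 0]], [1, [0, 0, 0], [0, 0, 0]], [1, [0, 0, 0], [0, 0, 0]]]'

```text
time_s: 11.08
ee_pos: [0.4718, -0.184, 0.1293]
eef_rot: [3.141, -0.0, 0.94]
force: [0.0, -0.5, -2.3]
grip_width: 0.0261
grip_force: 30.0
```

Run:
```python
from h import *
import time
for i in range(3):
    ctrl.camera("wrist"); o=ctrl.get_obs()
    print(pose()[0].round(4),np.round(o["eef_rot"],4),np.round(o["force"],1),np.round(o["moment"],2),to([.4714,-.1838,.115],.937))
w=ctrl.camera("wrist");K=np.array(w["camera_matrix"]); Rc=Ro.from_rotvec(np.ravel(w["rvec"])); C=-Rc.inv().apply(np.ravel(w["tvec"]));q,R=pose()
cv2.imwrite("pics/w5.png",np.hstack([cv2.resize(w["img"],(400,300)),cv2.resize(ctrl.camera("scene")["img"][230:380,270:420],(300,300),interpolation=cv2.INTER_CUBIC)]))
```

```text
[ 0.4717 -0.184   0.1292] [ 3.1411e+00 -1.0000e-04  9.3970e-01] [-0.2  0.  -2.2] [-0.08  0.13  0.02] (array([-0. , -0.4, 14.2]), array([ 0.001, -0.   ,  0.003]))
[ 0.4717 -0.184   0.1292] [ 3.1412e+00 -1.0000e-04  9.3980e-01] [ 0.4 -0.6 -1.9] [-0.05  0.13 -0.03] (array([ 0. , -0.4, 14.2]), array([ 0.   , -0.   ,  0.003]))
[ 0.4717 -0.184   0.1291] [ 3.1413 -0.      0.9398] [-0.4  0.4 -1.7] [-0.09  0.11  0.02] (array([ 0. , -0.4, 14.1]), array([ 0.   , -0.   ,  0.003]))
```

View pics/w5.png

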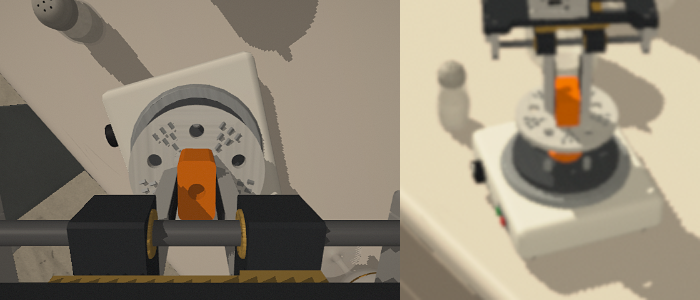

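>>> carry_out --commands '[[1, [0, 0, 6], [0, 0, 0]], [1, [0, 0, 6], [0, 0, 0]], [1, [0, 0, 4], [0, 0, 0]], [1, [0, 0, 3], [0, 0, 0]], [1, [0, 0, 3], [0, 0, 0]], [1, [0, 0, 0], [0, 0, 0]], [1, [0, 0, 0], [0, 0, 0]]]'

```text
time_s: 12.2
ee_pos: [0.4717, -0.184, 0.107]
eef_rot: [3.141, 0.0, 0.94]
force: [-0.5, -0.4, -1.9]
grip_width: 0.0259
grip_force: 30.0
```

>>> carry_out --commands '[[1, [0, 0, 2], [0, 0, 0]], [1, [0, 0, 2], [0, 0, 0]], [1, [0, 0, 0], [0, 0, 0]], [1, [0, 0, 0], [0, 0, 0]]]'

```text
time_s: 12.7
ee_pos: [0.4716, -0.184, 0.1029]
eef_rot: [-3.142, -0.0, 0.94]
force: [0.2, 0.5, -2.5]
grip_width: 0.0261
grip_force: 30.0
```

```bash
cat > st.py <<'E'
from h import *
F=[];M=[]
for i in range(4):
    ctrl.camera("wrist"); o=ctrl.get_obs(); F.append(o["force"]);M.append(o["moment"])
print(round(o["time_s"],2),pose()[0].round(4),np.round(o["eef_rot"],4),np.mean(F,0).round(2),np.mean(M,0).round(2),o["grip_width"].__round__(4))
E
python3 st.py
```

```text
12.9 [ 0.4716 -0.184   0.103 ] [3.1415 0.     0.9398] [-0.05  0.23 -2.34] [-0.05  0.13 -0.  ] 0.0259
```

>>> carry_out --commands '[[1, [0, 0, 2], [0, 0, 0]], [1, [0, 0, 2], [0, 0, 0]], [1, [0, 0, 1], [0, 0, 0]], [1, [0, 0, 1], [0, 0, 0]], [1, [0, 0, 0], [0, 0, 0]], [1, [0, 0, 0], [0, 0, 0]]]'

```text
time_s: 13.65
ee_pos: [0.4716, -0.184, 0.097]
eef_rot: [3.142, 0.0, 0.94]
force: [-0.3, 0.4, -2.6]
grip_width: 0.0258
grip_force: 30.0
```

>>> carry_out --commands '[[1, [0, 0, 1], [0, 0, 0]], [1, [0, 0, 0], [0, 0, 0]], [1, [0, 0, 0], [0, 0, 0]]]'

```text
time_s: 14.02
ee_pos: [0.4716, -0.184, 0.0959]
eef_rot: [-3.142, 0.0, 0.94]
force: [-0.4, -1.4, -2.0]
grip_width: 0.0257
grip_force: 30.0
```

>>> carry_out --commands '[[1, [0, 0, 1], [0, 0, 0]], [1, [0, 0, 0], [0, 0, 0]], [1, [0, 0, 0], [0, 0, 0]]]'

```text
time_s: 14.4
ee_pos: [0.4716, -0.184, 0.0949]
eef_rot: [-3.142, 0.0, 0.94]
force: [0.4, -0.2, -2.3]
grip_width: 0.0257
grip_force: 30.0
```

```bash
python3 st.py
```

```text
14.6 [ 0.4716 -0.184   0.0949] [3.1416 0.     0.9398] [-0.61  0.03 -2.3 ] [-0.07  0.1  -0.01] 0.0253
```

>>> carry_out --commands '[[1, [0, 0, 1], [0, 0, 0]], [1, [0, 0, 1], [0, 0, 0]], [1, [0, 0, 0], [0, 0, 0]]]'

```text
time_s: 14.98
ee_pos: [0.4716, -0.184, 0.0928]
eef_rot: [-3.141, 0.0, 0.94]
force: [0.5, -1.3, -3.3]
grip_width: 0.0262
grip_force: 30.0
```

>>> carry_out --commands '[[1, [0, 0, 1], [0, 0, 0]], [1, [0, 0, 1], [0, 0, 0]], [1, [0, 0, 1], [0, 0, 0]], [1, [0, 0, 1], [0, 0, 0]], [1, [0, 0, 0], [0, 0, 0]], [1, [0, 0, 0], [0, 0, 0]]]'

```text
time_s: 15.72
ee_pos: [0.4716, -0.184, 0.089]
eef_rot: [3.142, 0.0, 0.94]
force: [0.3, -0.5, -1.5]
grip_width: 0.0256
grip_force: 30.0
```

```bash
python3 st.py
```

```text
15.93 [ 0.4716 -0.184   0.089 ] [ 3.1415 -0.      0.9398] [ 0.25 -0.21 -2.05] [-0.07  0.1   0.  ] 0.0255
```

Underside is at about 76 mm, with the studs in the holes. Next I press over the collar in small steps.

>>> carry_out --commands '[[1, [0, 0, 1], [0, 0, 0]], [1, [0, 0, 1], [0, 0, 0]], [1, [0, 0, 0], [0, 0, 0]], [1, [0, 0, 0], [0, 0, 0]]]'

```text
time_s: 16.42
ee_pos: [0.4716, -0.184, 0.0869]
eef_rot: [-3.142, -0.0, 0.94]
force: [0.3, 0.1, -2.2]
grip_width: 0.0258
grip_force: 30.0
```

>>> carry_out --commands '[[1, [0, 0, 1], [0, 0, 0]], [1, [0, 0, 0], [0, 0, 0]], [1, [0, 0, 0], [0, 0, 0]]]'

```text
time_s: 16.8
ee_pos: [0.4717, -0.184, 0.0862]
eef_rot: [3.141, -0.0, 0.94]
force: [-1.6, 0.6, 3.6]
grip_width: 0.0258
grip_force: 30.0
```

>>> carry_out --commands '[[1, [0, 0, 1], [0, 0, 0]], [1, [0, 0, 0], [0, 0, 0]], [1, [0, 0, 0], [0, 0, 0]]]'

```text
time_s: 17.18
ee_pos: [0.4717, -0.184, 0.085]
eef_rot: [3.141, -0.0, 0.94]
force: [-1.2, 0.7, 3.9]
grip_width: 0.0259
grip_force: 30.0
```

>>> carry_out --commands '[[1, [0, 0, 1], [0, 0, 0]], [1, [0, 0, 0], [0, 0, 0]], [1, [0, 0, 0], [0, 0, 0]]]'

```text
time_s: 17.55
ee_pos: [0.4717, -0.184, 0.0839]
eef_rot: [3.141, -0.0, 0.94]
force: [0.6, -0.9, 2.7]
grip_width: 0.0261
grip_force: 30.0
```

>>> carry_out --commands '[[1, [0, 0, 0.7], [0, 0, 0]], [1, [0, 0, 0], [0, 0, 0]], [1, [0, 0, 0], [0, 0, 0]]]'

```text
time_s: 17.92
ee_pos: [0.4717, -0.184, 0.0832]
eef_rot: [3.141, 0.0, 0.94]
force: [0.9, -0.2, 3.4]
grip_width: 0.0255
grip_force: 30.0
```

>>> carry_out --commands '[[1, [0, 0, 0.5], [0, 0, 0]], [1, [0, 0, 0], [0, 0, 0]], [1, [0, 0, 0], [0, 0, 0]]]'

```text
time_s: 18.3
ee_pos: [0.4717, -0.184, 0.0828]
eef_rot: [3.141, -0.0, 0.94]
force: [0.6, -0.3, 4.5]
grip_width: 0.0256
grip_force: 30.0
```

>>> carry_out --commands '[[1, [0, 0, 0.4], [0, 0, 0]], [1, [0, 0, 0], [0, 0, 0]], [1, [0, 0, 0], [0, 0, 0]]]'

```text
time_s: 18.68
ee_pos: [0.4717, -0.184, 0.0825]
eef_rot: [3.141, -0.0, 0.94]
force: [0.1, 0.5, 5.2]
grip_width: 0.0258
grip_force: 30.0
```

>>> carry_out --commands '[[1, [0, 0, 0.3], [0, 0, 0]], [1, [0, 0, 0], [0, 0, 0]], [1, [0, 0, 0], [0, 0, 0]]]'

```text
time_s: 19.05
ee_pos: [0.4717, -0.184, 0.0825]
eef_rot: [3.141, -0.0, 0.94]
force: [-0.7, 0.5, 10.2]
grip_width: 0.0261
grip_force: 30.0
```

>>> carry_out --commands '[[1, [0, 0, 0.2], [0, 0, 0]], [1, [0, 0, 0], [0, 0, 0]], [1, [0, 0, 0], [0, 0, 0]]]'

```text
time_s: 19.42
ee_pos: [0.4717, -0.184, 0.0825]
eef_rot: [3.141, -0.0, 0.94]
force: [-2.1, -0.1, 13.4]
grip_width: 0.0255
grip_force: 30.0
```

```bash
python3 st.py
```

```text
19.62 [ 0.4717 -0.184   0.0825] [ 3.1412e+00 -1.0000e-04  9.3980e-01] [-3.11  1.25 12.43] [ 0.25  0.71 -0.01] 0.026
```

>>> carry_out --commands '[[1, [0, 0, -0.5], [0, 0, 0]], [1, [0, 0, 0], [0, 0, 0]], [0.66, [0, 0, 0], [0, 0, 0]], [0.66, [0, 0, 0], [0, 0, 0]], [0.66, [0, 0, 0], [0, 0, 0]], [0.66, [0, 0, 0], [0, 0, 0]]]'

```text
time_s: 20.38
ee_pos: [0.4716, -0.184, 0.0822]
eef_rot: [-3.141, 0.0, 0.94]
force: [-0.1, -0.5, -0.4]
grip_width: 0.032
grip_force: 0.0
```

```bash
python3 st.py
```

```text
20.57 [ 0.4716 -0.184   0.0823] [-3.1415  0.      0.9398] [ 0.13 -0.11 -0.1 ] [-0.06  0.1  -0.02] 0.0322
```

>>> carry_out --commands '[[0.66, [0, 0, -5], [0, 0, 0]], [0.66, [0, 0, -10], [0, 0, 0]], [0.66, [0, 0, -15], [0, 0, 0]], [0.5, [0, 0, -30], [0, 0, 0]], [0.3, [0, 0, -40], [0, 0, 0]], [0.3, [0, 0, -10], [0, 0, 0]], [0.3, [0, 0, 0], [0, 0, 0]], [0.3, [0, 0, 0], [0, 0, 0]]]'

```text
time_s: 21.58
ee_pos: [0.4712, -0.1838, 0.1913]
eef_rot: [-3.14, 0.0, 0.94]
force: [-0.1, -1.5, -0.3]
grip_width: 0.0656
grip_force: 0.0
```

```bash
python3 st.py
python3 - <<'E'
from h import *
w=ctrl.camera("wrist"); s=ctrl.camera("scene")
for t,c in (("slicing_disc","wrist"),("bar_grip","wrist"),("slicing_disc","scene"),("shaker","scene")): print(t,[(np.round(d["at"],4).tolist(),round(d["score"],2)) for d in ctrl.place_of(t,c)[:1]])
cv2.imwrite("pics/w6.png",np.hstack([cv2.resize(w["img"],(500,375)),cv2.resize(s["img"][250:360,290:378],(300,375),interpolation=cv2.INTER_CUBIC)]))
E
```

```text
21.77 [ 0.4714 -0.1839  0.1917] [-3.1404e+00  3.0000e-04  9.3980e-01] [-0.02  0.1  -0.04] [-0.06  0.09  0.01] 0.0657
slicing_disc [([0.4679, -0.1855, 0.0701], 0.63)]
bar_grip [([0.4724, -0.1823, 0.099], 0.71)]
slicing_disc [([0.4748, -0.1889, 0.0678], 0.66)]
shaker [([0.4521, 0.0029, 0.0005], 0.71)]
```

View pics/w6.png

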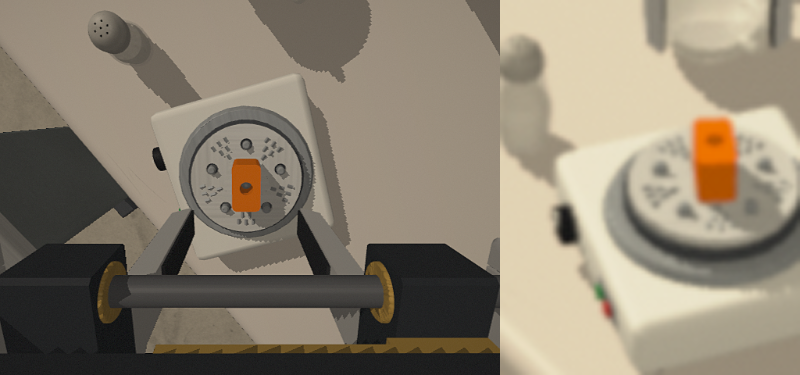

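The picture shows all five studs in their holes, around (246,190), and the disc level inside the rim with its underside at about 70 mm. The shaker is unmoved.

```bash
python3 -c "
from station import ctrl
print(ctrl.hand_in())"
```

```text
the job is handed in; nothing more can be done
None
```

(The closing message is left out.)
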